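# Shut the warmer's flap and hold the surface probe on its contact pad

### The job

First push the warmer's drop-down flap back up until it is fully shut. Then lift the surface probe out of its stand and hold it against the round metal pad in the middle of the shut flap, square to the sloping face, pressing lightly so that its spring tip is pushed in part of the way but not to its stop. Finish while still holding the probe there; do not press hard, and leave the other things on the bench undisturbed.

Things in the scene. Friction and masses are not known exactly. Their poses are not given: they have to be found in the camera images.
- warmer: Fixed bench warmer: white wedge-shaped case 170 mm wide (y), about 110 mm deep (x), its sloping upper side covered by the flap; front wall 40 mm high facing the robot, with a knob and a blank display; back wall 80 mm high. Origin: centre of the underside. x points from front to back, away from the robot (yaw at most 0.25), y left, z up.
- flap (a joint): Hinge of the warmer's grey flap, rad: 0 = fully shut (sloping up to the back at 22 degrees from level); grows as the flap swings up and forward towards the robot; 1.5 = fully down (leaning forward). Starts between 0.9 and 1.35. The hinge is stiff (0.32 N m friction): the flap stays where it is left; moving it takes 1 to 4 N at the bar.
- flap_hinge (a point): Middle of the flap's hinge line at its lower front edge, 45 mm above the bench, 60 mm in front of the warmer's origin. Axes turn with the flap: y along the hinge line (left), x in the flap from hinge to free edge, z square to its outer face, outward. The flap is 120 mm long (x), 170 mm wide, 6 mm thick.
- flap_bar (a point): Middle of the round steel handle bar beyond the flap's free edge: 8 mm thick, 90 mm long along the hinge direction, 155 mm from the hinge line in the flap's plane; 31 mm free between bar and flap edge. Shut, it overhangs the back of the case, 103 mm above the bench. It may be pinched from above and turns between the pads.
- spot (a point): Centre of the outer surface of the contact pad, a plain round metal disc 20 mm across with a dark ring 26 mm across round it, 2 mm proud of the middle of the flap's outer face, 62 mm from the hinge line. Its z axis is square to the flap's face, outward (shut: up and towards the robot, 22 degrees from vertical); x along the flap from hinge to free edge.
- stand: Fixed probe stand: plain metal plate 84 x 84 x 8 mm with a grey block 50 x 50 mm on it, top 60 mm above the bench, with an upright hole 17 mm wide, 49 mm deep, in which the probe's nose hangs. Origin: centre of the underside. It is left or right of the warmer, the brown dropper bottle on the other side.
- probe: Loose round probe, 0.08 to 0.16 kg, upright in the stand, tip down. Origin: on its axis at the underside of its collar, 60 mm above the bench at the start. z: from tip to handle. Collar 30 mm across, z 0 to 6; white handle 23 mm across, z 10 to 68, top at 76; steel nose 12 mm across to z = -18; spring tip 6 mm thick from there to z = -45 mm.
- probe_tip (a joint): How far the probe's spring tip is pushed in along the probe's axis, in m: 0 = free, 0.014 = at its stop. The spring gives 0.9 N at the start of its travel and 5.8 N at the stop (350 N/m). Half way is right.
- tip_point (a point): The rounded end of the probe's spring tip, on the probe's axis, 45 mm below the probe's origin when free.
- amber_bottle: Bystander: brown dropper bottle, 48 mm across, 124 mm high, standing loose. Origin: centre of the underside.
- beaker: Bystander: small glass beaker, 55 mm across, 68 mm high, loose. Origin: centre of the underside.
- bench_timer: Bystander: small white bench timer, 52 x 66 x 24 mm, loose. Origin: centre of the underside.
- tissue_pack: Bystander: flat pack of lens tissue, 60 x 95 x 14 mm, loose. Origin: centre of the underside.
Things that resemble listed ones, but are neither listed nor needed, are in the scene too. Of the things like the probe, leave any that is red or yellow; of the rest the smaller one is meant.

How it is judged:
On the way, in this order (a step that is already met when the one before it is completed fails the run):
1. the flap is fully shut (value of joint flap below 0.04 rad), for 0.2 s.
2. the probe is lifted out of its stand (height (world z) of tip_point above 0.063 m and contact force between probe and stand below 0.05 N and contact force between the fingers and probe above 0.5 N), for 0.2 s.
At the end, for the whole second after the job is handed in: The gripper holds the probe still, clear of its stand; flap shut within 0.04 rad; tip on the pad, within 9 mm of its centre, probe axis within 0.17 rad of square to the flap's face, pressing with 0.7 to 7 N, spring tip pushed in by 1.5 to 13 mm (value of joint flap below 0.04 rad and distance between tip_point and spot below 0.009 m and angle between the z axis of probe and the z axis of spot, either way round below 0.17 rad and contact force between probe and warmer between 0.7 and 7 N and value of joint probe_tip between 0.0015 and 0.013 m and contact force between the fingers and probe above 0.5 N and contact force between probe and stand below 0.05 N and linear speed of probe below 0.02 m/s); the arm keeps its last pose, push and grip.
It fails at once if the probe is pressed hard (over 15 N) on the warmer (contact force between probe and warmer above 15 N).
It fails at once if a bystander is moved by more than 30 mm (distance of any of amber_bottle, beaker, bench_timer, tissue_pack from where it was at the start of the episode above 0.03 m).
It also fails if it takes over 48 s, if anything falls off the work surface, if the arm or the gripper's body presses on something with over 40 N, if the wrist force passes 120 N, or if a joint passes its speed limit or range.

### The arm

A 7-joint arm with a two-finger parallel gripper is mounted at the origin on a cart in front of the work surface, level with it; the furniture and walls round the work are solid. World frame = base frame: x ahead of the robot, y to its left, z up, the work surface at z = 0. Lengths are in m, angles in rad, forces in N, time in s.
With the tool pointing down it reaches from about 0.4 to 0.875 m from the base axis. Payload 4.4 kg.
Tool frame: the origin (TCP) lies midway between the tips of the shut fingers; the grasp point (between the pads) lies 19 mm behind it (grip_point_offset is the distance from the TCP to the grasp point, in m); z points along the fingers, y is the direction in which the jaws open and shut (so a half turn about z gives the same grasp; the last joint's range is limited). The gripper opens to 85 mm and grips with 20 to 120 N. Pads are 22 mm wide; open, the fingers measure 114 mm over their backs; the gripper's body (76 mm by 85 mm) begins 54 mm behind the grasp point. The pads swing forward as they close: fully open they stand 13 mm farther back than shut.
Start: joints at [-0.066, 0.628, 0.038, 1.517, -0.027, 0.996, -0.02], TCP at [0.65, 0, 0.231] pointing down, gripper open.
Joint ranges: [-3.06, 3.06], [-0.37, 2.12], [-1.25, 1.32], [0.18, 2.47], [-1.1, 4.24], [0.23, 1.98], [-2.94, 2.94]. Speed limits (rad/s): [2.57, 2.57, 3.14, 3.14, 3.14, 3.14, 3.14].

### API

Orientations are given as [roll, pitch, yaw] about the fixed x, y, z axes, in that order (R = Rz(yaw) Ry(pitch) Rx(roll)).
In Python, from station import * gives the robot as it stands.
- The arm moves only by the shell command python3 -m jog 'ROWS' [FORCE]. ROWS is JSON, a list of rows, each a list of 7 numbers: the finger opening in cm, from 0 to 8.54, then the shift along the world's x, y, z in cm, then the turn, a rotation vector about the world's x, y, z in degrees. A call has 1 to 20 rows; each row is the pose to reach, as a shift and turn from the pose commanded when the call began; what a row does not reach only later rows make up. A row lasts 1/12 s, in which the tool goes at most 41.7 mm and 7.16 degrees, less where a joint would pass 70% of its speed; a pose out of reach is approached as far as the arm can. A call with a gripper value outside its range is refused whole. The fingers move at their own pace and stop on an object; FORCE is the grip in N (left out, the last holds). Time passes only in rows, so rows that repeat a pose let the fingers close. It gives the time, the measured TCP pose, the force and the opening at its end, in the units of the state.
- sense(): the state, without advancing time (a new reading comes with each control period).
- snapshot(name): name is "scene" or "side" or "wrist"; returns the picture (420x560x3 uint8, red, green, blue); there is no depth.
- calibration(name): a dict with "intrinsics" (3x3 intrinsics, pixels), "R" (3x3) and "t" (3): a world point X has camera coordinates R X + t; the wrist camera has in their place "tool_from_camera" (4x4, takes a point from camera to tool coordinates, whose origin is the TCP and whose axes are the flange's). Camera axes: x right, y down, z forward; pixel columns grow to the right and rows downward; lengths in m; the calibration is good to about 2 mm. A picture is of the moment at which its call begins: read the wrist's pose just before it. calibration takes no time and is no camera call.
- job_done(): hands the job in, once; it reports no verdict.
The state is a dict: "clock": time; "qpos": joint angles; "joint_vel": joint speeds; "joint_torque": joint torques, N m; "position": TCP position; "tool_rot": TCP orientation; "wrist_force": force on the tool from outside, world axes, zero at the start; "moment": the same for the moment, N m; "opening": opening from 0.0 (shut) to 1.0 (fully open).
Only numpy, scipy, OpenCV 4.12 (cv2) and the standard library are available. Lean on these libraries where they do the work, as an engineer would, in place of code of your own. Each camera call takes 0.05 s, during which the arm holds its last target.

## Working session

There is one attempt and no reset: what is moved stays moved. The work goes in short steps, Python scripts to look and compute and a shell command to move; the robot and the scene stay as the last step left them, time stands still between calls to the robot, and variables do not carry over. Pictures are saved under pics/ and viewed, and the job is handed in when it is done.

```bash
mkdir -p pics; ls
python3 - <<'E'
from station import *
import cv2
print(sense())
for n in ["scene","side","wrist"]:
    im=snapshot(n); cv2.imwrite(f"pics/{n}0.png",im[:,:,::-1])
    print(n,calibration(n))
E
```

```text
pics
{'clock': 0.0, 'qpos': array([-0.0658225 ,  0.62934535,  0.03844293,  1.51839834, -0.02703717,
        0.99628724, -0.0200063 ]), 'joint_vel': array([-5.42002514e-04, -9.72251424e-05,  2.79381908e-04,  1.73061180e-04,
       -4.02903892e-04, -4.23560604e-04, -7.30614867e-05]), 'joint_torque': array([-1.11932164e-03, -5.63405585e+01,  1.22606792e+00, -1.93450052e+01,
        1.09587883e-02,  1.05136272e-02, -8.84369996e-06]), 'position': array([6.49361453e-01, 5.31470319e-05, 2.30379896e-01]), 'tool_rot': array([-3.13967197e+00, -4.64085694e-06,  1.57079083e+00]), 'wrist_force': array([ 0.01599768, -0.14195061,  0.3525211 ]), 'moment': array([ 0.02993016,  0.05744128, -0.03642896]), 'opening': 0.9984223324287367}
scene {'intrinsics': array([[427.24922643,   0.        , 276.12003494],
       [  0.        , 427.24922643, 211.87637122],
       [  0.        ,   0.        ,   1.        ]]), 'R': array([[-0.55015452, -0.8350434 ,  0.005703  ],
       [-0.47918163,  0.31009301, -0.82111345],
       [ 0.6838969 , -0.45447205, -0.57073653]]), 't': array([0.31113203, 0.3345979 , 1.08186715
[... 220 characters left out ...]
.00796031],
       [-0.26562947, -0.35860035, -0.89490043],
       [ 0.51825056,  0.72960709, -0.44619486]]), 't': array([-0.45073988,  0.24371752,  1.09726769])}
wrist {'intrinsics': array([[323.90362065,   0.        , 276.11967909],
       [  0.        , 323.90362065, 204.18845293],
       [  0.        ,   0.        ,   1.        ]]), 'tool_from_camera': array([[ 3.50823673e-04, -9.53213891e-01, -3.02296469e-01,
         7.64998466e-02],
       [ 9.99998705e-01, -1.40453410e-04,  1.60341059e-03,
         8.45727653e-04],
       [-1.57085182e-03, -3.02296640e-01,  9.53212607e-01,
        -1.43131070e-01],
       [ 0.00000000e+00,  0.00000000e+00,  0.00000000e+00,
         1.00000000e+00]])}
```

View pics/scene0.png

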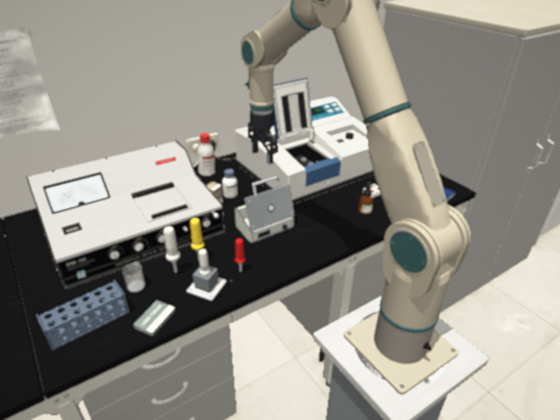

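View pics/side0.png

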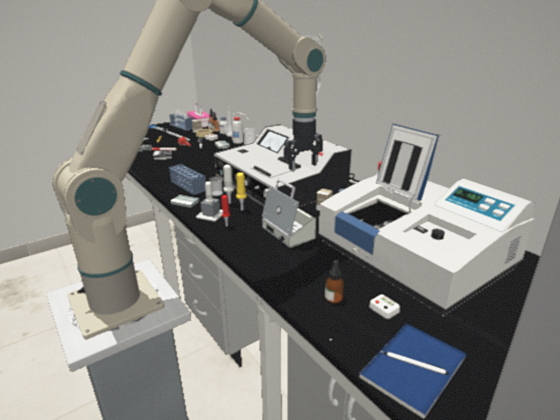

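View pics/wrist0.png

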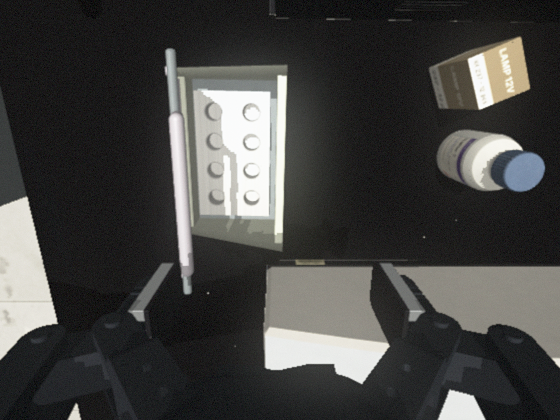

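Run:
```python
import cv2
a=cv2.imread("pics/scene0.png")[170:330,110:310]; cv2.imwrite("pics/c1.png",cv2.resize(a,(750,600),interpolation=cv2.INTER_CUBIC))
a=cv2.imread("pics/side0.png")[140:260,160:340]; cv2.imwrite("pics/c2.png",cv2.resize(a,(792,528),interpolation=cv2.INTER_CUBIC))
```

```text
(no output)
```

View pics/c1.png

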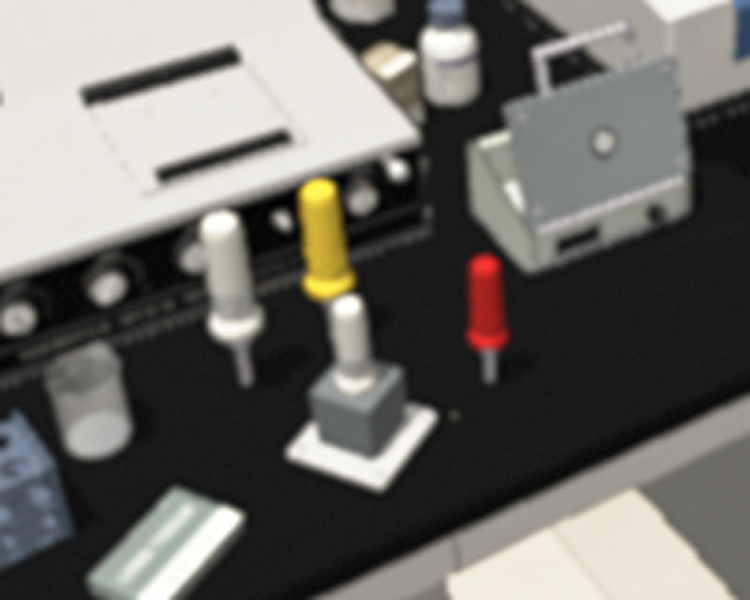

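View pics/c2.png

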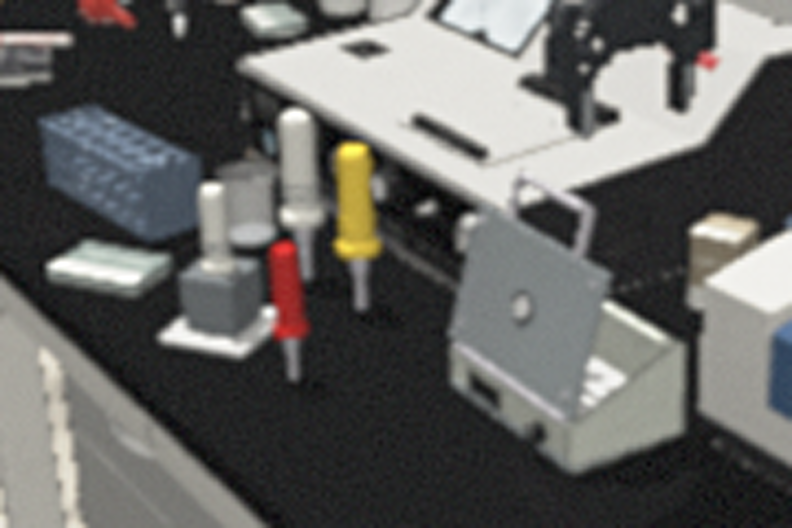

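```bash
cat > h.py <<'E'
import numpy as np, cv2
from station import *
from scipy.spatial.transform import Rotation as Ro
def cam(n,st=None):
    c=calibration(n); K=np.array(c["intrinsics"])
    if n!="wrist": R=np.array(c["R"]);t=np.array(c["t"])
    else:
        T=np.eye(4);T[:3,:3]=Ro.from_euler('xyz',st["tool_rot"]).as_matrix();T[:3,3]=st["position"]
        M=np.linalg.inv(T@np.array(c["tool_from_camera"]));R=M[:3,:3];t=M[:3,3]
    return K,R,t
def ray(C,p):
    K,R,t=C; d=R.T@np.linalg.inv(K)@np.array([p[0],p[1],1.]); return -R.T@t,d/np.linalg.norm(d)
def onz(C,p,z):
    o,d=ray(C,p); return o+d*(z-o[2])/d[2]
def tri(obs):
    A=np.zeros((3,3));b=np.zeros(3);L=[ray(C,p) for C,p in obs]
    for o,d in L:
        P=np.eye(3)-np.outer(d,d);A+=P;b+=P@o
    X=np.linalg.solve(A,b); return X,[round(1000*np.linalg.norm((np.eye(3)-np.outer(d,d))@(X-o)),1) for o,d in L]
def proj(C,X):
    K,R,t=C; c=K@(R@np.asarray(X)+t); return c[:2]/c[2]
E
python3 - <<'E'
from h import *
S=cam("scene");D=cam("side")
f=lambda p:(110+p[0]/3.75,170+p[1]/3.75); g=lambda p:(160+p[0]/4.4,140+p[1]/4.4)
for n,a,b in [("barL",(540,50),(520,180)),("barR",(630,28),(593,210)),("pad",(603,142),(521,306)),("hingeL",(540,228),(452,335)),("hingeR",(690,183),(570,412)),
 ("probetop",(348,298),(211,186)),("collar",(355,382),(213,265)),("redtop",(485,260),(284,245)),("redtip",(490,380),(293,380)),("whitetop",(220,218),(295,112)),("whitetip",(245,383),(307,280)),("yeltop",(318,185),(353,147)),("flapTL",(510,100),(483,212)),("flapTR",(672,62),(608,275))]:
    X,e=tri([(S,f(a)),(D,g(b))]); print(n,X.round(4),e)
st=dict(position=[.64936,0,.23038],tool_rot=[-3.13967,0,1.57079]);W=cam("wrist",st)
print(onz(W,(171,50),.17),onz(W,(187,290),.17))
E
```

```text
barL [0.5964 0.0641 0.1917] [np.float64(1.6), np.float64(1.6)]
barR [ 0.5961 -0.0247  0.1914] [np.float64(4.0), np.float64(4.0)]
pad [0.5648 0.023  0.105 ] [np.float64(2.2), np.float64(2.2)]
hingeL [0.5489 0.0984 0.0532] [np.float64(3.0), np.float64(3.0)]
hingeR [ 0.5478 -0.057   0.0473] [np.float64(8.7), np.float64(8.7)]
probetop [0.4522 0.3159 0.1379] [np.float64(0.2), np.float64(0.2)]
collar [0.4481 0.3203 0.0623] [np.float64(1.6), np.float64(1.6)]
redtop [0.457  0.2003 0.1218] [np.float64(1.8), np.float64(1.8)]
redtip [ 0.4568  0.2019 -0.0021] [np.float64(1.5), np.float64(1.5)]
whitetop [0.5625 0.3671 0.164 ] [np.float64(1.8), np.float64(1.8)]
whitetip [ 0.5639  0.3696 -0.0034] [np.float64(1.9), np.float64(1.9)]
yeltop [0.5728 0.2831 0.1547] [np.float64(1.1), np.float64(1.1)]
flapTL [0.5864 0.0997 0.1572] [np.float64(3.6), np.float64(3.6)]
flapTR [ 0.5822 -0.0598  0.1542] [np.float64(5.6), np.float64(5.6)]
[0.59019345 0.10457773 0.17      ] [ 0.58631677 -0.05285704  0.17      ]
```

```bash
python3 -m jog '[[0,-3.5,0.5,1],[0,-7,1,1.5]]' 2>&1 | head -5; python3 -m jog '[[0,-3.5,0.5,1,0,0,0],[0,-7,1,1.5,0,0,0],[0,-10.5,1.5,1.5,0,0,0],[0,-14,2,0,0,0,0],[0,-14,2,-3,0,0,0],[0,-14,2,-6,0,0,0],[0,-14,2,-9,0,0,0],[0,-14,2,-9,0,0,0]]' 30
python3 - <<'E'
from h import *
s=sense();print(s["position"],s["wrist_force"],s["opening"])
for n in ["scene","side","wrist"]: cv2.imwrite(f"pics/{n}1.png",snapshot(n)[:,:,::-1])
E
```

```text
invalid input at $[0]: expected 7 numbers
clock: 0.82
position: [0.506, 0.0199, 0.137]
tool_rot: [-3.132, 0.001, 1.571]
wrist_force: [-0.4, -0.8, -0.1]
opening: 0.001
[0.50604603 0.01991866 0.13698844] [-0.38535891 -0.8247036  -0.12339427] 0.0014718159388042037
```

View pics/side1.png

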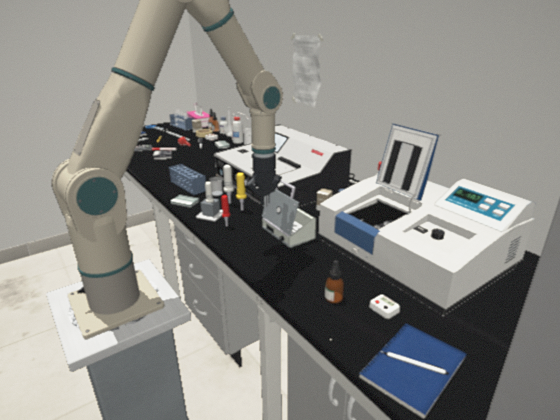

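View pics/wrist1.png

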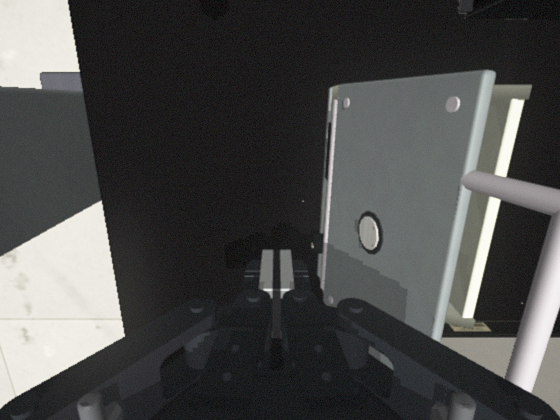

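```bash
python3 -m jog '[[0,2.5,0,0.2,0,0,0],[0,4,0,0.2,0,0,0],[0,5,0,0.2,0,0,0],[0,6,0,0,0,0,0],[0,6.8,0,-0.3,0,0,0],[0,7.6,0,-0.7,0,0,0],[0,8.4,0,-1.1,0,0,0],[0,9.1,0,-1.6,0,0,0],[0,9.7,0,-2.1,0,0,0],[0,10.3,0,-2.7,0,0,0],[0,10.8,0,-3.3,0,0,0],[0,11.2,0,-3.8,0,0,0],[0,11.6,0,-4.4,0,0,0],[0,11.8,0,-4.8,0,0,0],[0,12,0,-5.1,0,0,0],[0,12,0,-5.1,0,0,0]]'
python3 - <<'E'
from h import *
s=sense();print(s["position"],s["wrist_force"],s["moment"])
for n in ["scene","side","wrist"]: cv2.imwrite(f"pics/{n}2.png",snapshot(n)[:,:,::-1])
a=cv2.imread("pics/side2.png")[140:260,160:340]; cv2.imwrite("pics/c3.png",cv2.resize(a,(792,528),interpolation=cv2.INTER_CUBIC))
E
```

```text
clock: 2.3
position: [0.6296, 0.0201, 0.0893]
tool_rot: [-3.14, -0.0, 1.571]
wrist_force: [0.1, -0.7, -0.8]
opening: 0.001
[0.62963916 0.0200515  0.08925273] [ 0.12626278 -0.71539888 -0.77720863] [0.03116554 0.0629892  0.01499943]
```

View pics/c3.png

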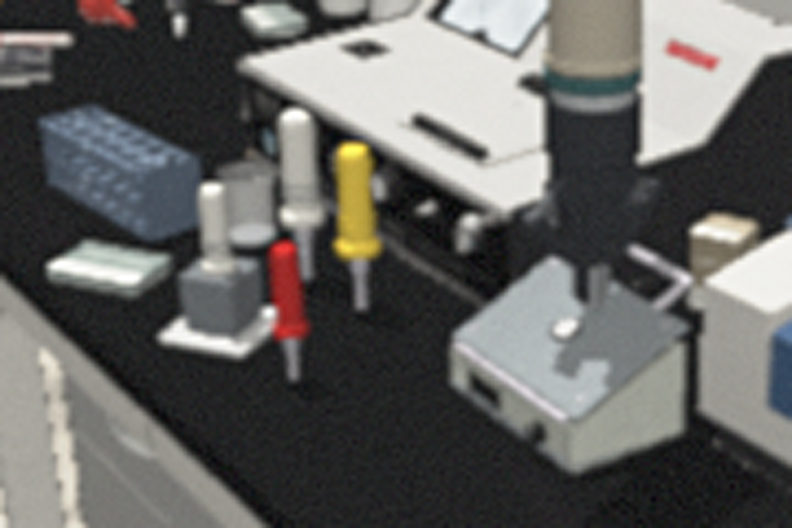

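View pics/wrist2.png

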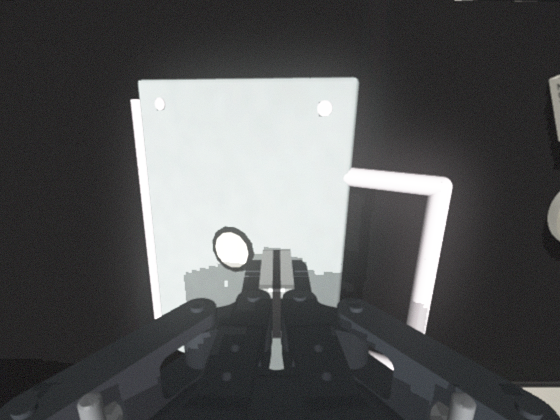

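```bash
python3 -m jog '[[0,0,0,-0.2,0,0,0],[0,0,0,-0.4,0,0,0],[0,0,0,-0.4,0,0,0]]'; python3 -m jog '[[0,0,0,-0.2,0,0,0],[0,0,0,-0.4,0,0,0],[0,0,0,-0.4,0,0,0]]'
```

```text
clock: 2.7
position: [0.6303, 0.0201, 0.0864]
tool_rot: [3.141, -0.0, 1.571]
wrist_force: [0.3, 0.4, 1.0]
opening: 0.004
clock: 2.95
position: [0.6308, 0.0201, 0.0836]
tool_rot: [3.14, -0.0, 1.571]
wrist_force: [-1.0, 0.1, 9.1]
opening: 0.001
```

```bash
python3 -m jog '[[0,0,0,-0.2,0,0,0],[0,0,0,-0.3,0,0,0],[0,0,0,-0.3,0,0,0]]'; python3 -m jog '[[0,0,0,0,0,0,0],[0,0,0,0,0,0,0],[0,0,0,0.2,0,0,0],[0,-1,0,2,0,0,0],[0,-3,3,6,0,0,0],[0,-3,6,9,0,0,0],[0,-3,9,12,0,0,0],[2,-4,12,14,0,0,0],[4,-5,12,14,0,0,0]]'
python3 - <<'E'
from h import *
s=sense();print(s["position"].tolist(),s["tool_rot"].tolist())
for n in ["scene","side","wrist"]: cv2.imwrite(f"pics/{n}3.png",snapshot(n)[:,:,::-1])
a=cv2.imread("pics/side3.png")[140:260,160:340]; cv2.imwrite("pics/c4.png",cv2.resize(a,(792,528),interpolation=cv2.INTER_CUBIC))
a=cv2.imread("pics/scene3.png")[170:330,110:310]; cv2.imwrite("pics/c5.png",cv2.resize(a,(750,600),interpolation=cv2.INTER_CUBIC))
E
```

```text
clock: 3.2
position: [0.6311, 0.0201, 0.0831]
tool_rot: [3.139, -0.0, 1.571]
wrist_force: [-5.7, -0.7, 25.3]
opening: -0.002
clock: 3.95
position: [0.5817, 0.1483, 0.2234]
tool_rot: [3.134, -0.007, 1.578]
wrist_force: [-0.4, 0.5, 1.2]
opening: 0.275
[0.5817141470381528, 0.14829182946347985, 0.22343870250662004] [3.134162041163173, -0.007101597921676195, 1.5780113261173716]
```

View pics/c4.png

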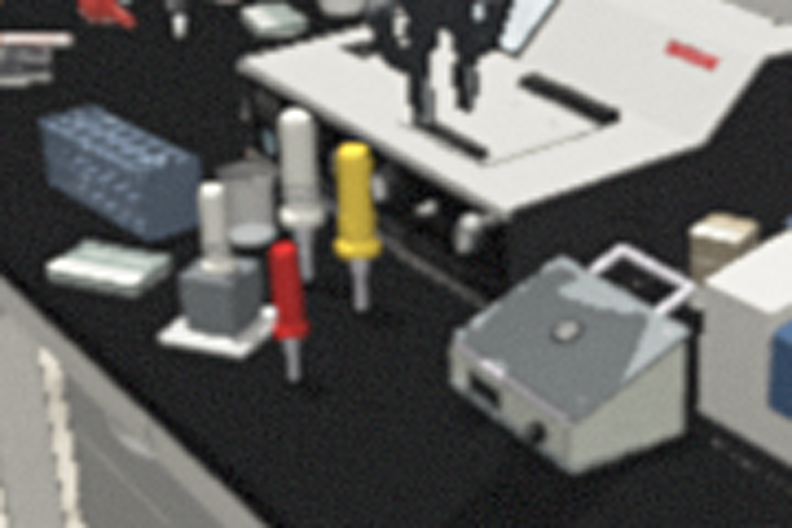

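View pics/c5.png

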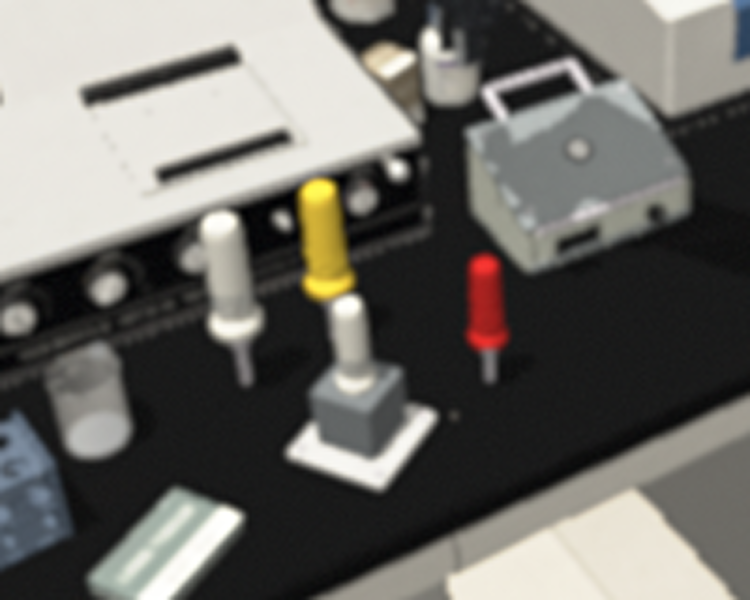

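View pics/wrist3.png

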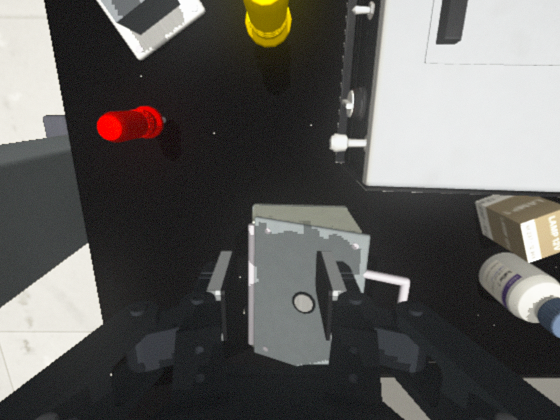

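```bash
python3 -m jog '[[5,-3,2,1,0,0,0],[6,-6,4,2,0,0,0],[7,-9,7,2,0,0,0],[8,-12,10,2,0,0,0],[8.5,-13,10,2,0,0,0],[8.5,-13,10,2,0,0,0],[8.5,-13,10,2,0,0,0]]'
python3 - <<'E'
from h import *
s=sense();print(s["position"].tolist(),s["tool_rot"].tolist())
cv2.imwrite(f"pics/wrist4.png",snapshot("wrist")[:,:,::-1])
E
python3 -m jog '[[8.5,0,3,0,0,0,0],[8.5,0,6,0,0,0,0],[8.5,0,8,0,0,0,0],[8.5,0,8,0,0,0,0],[8.5,0,8,0,0,0,0],[8.5,0,8,0,0,0,0]]'
python3 - <<'E'
from h import *
s=sense();print(s["position"].tolist(),s["tool_rot"].tolist())
cv2.imwrite(f"pics/wrist5.png",snapshot("wrist")[:,:,::-1])
E
```

```text
clock: 4.68
position: [0.4502, 0.2385, 0.2385]
tool_rot: [-3.141, 0.002, 1.57]
wrist_force: [-0.5, -2.0, 0.2]
opening: 0.993
[0.45020362213313186, 0.23848900722966784, 0.23847070702184914] [-3.1407248785301727, 0.0018934830069075037, 1.569966679140526]
clock: 5.23
position: [0.4514, 0.3176, 0.2386]
tool_rot: [-3.141, 0.002, 1.567]
wrist_force: [0.4, -0.7, -0.2]
opening: 0.995
[0.451398766778278, 0.3176267445207989, 0.23864810372750905] [-3.141438100799886, 0.002090350414269304, 1.5674511754808047]
```

View pics/wrist4.png

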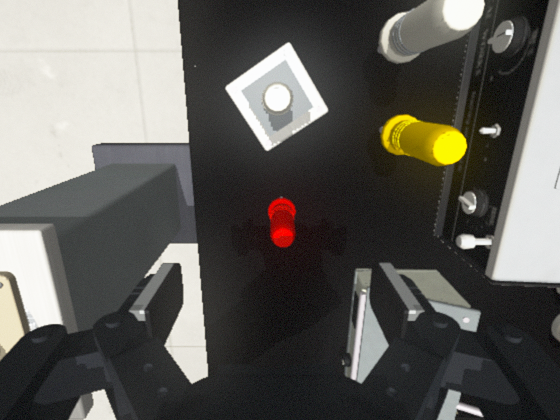

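View pics/wrist5.png

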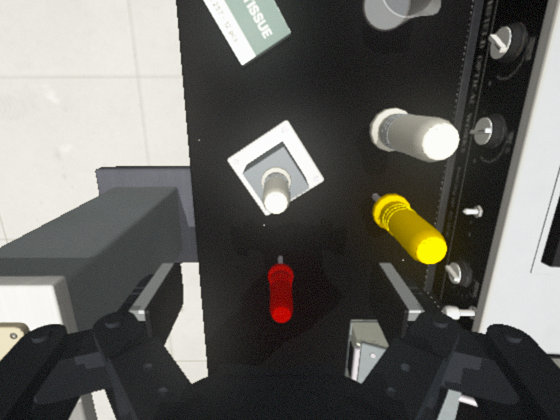

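Run:
```python
import cv2,numpy as np
a=cv2.imread("pics/wrist4.png")[40:160,215:335]; b=cv2.imread("pics/wrist5.png")[115:235,215:335]
cv2.imwrite("pics/c6.png",cv2.resize(np.hstack([a,b]),(800,400),interpolation=cv2.INTER_CUBIC))
```

```text
(no output)
```

View pics/c6.png

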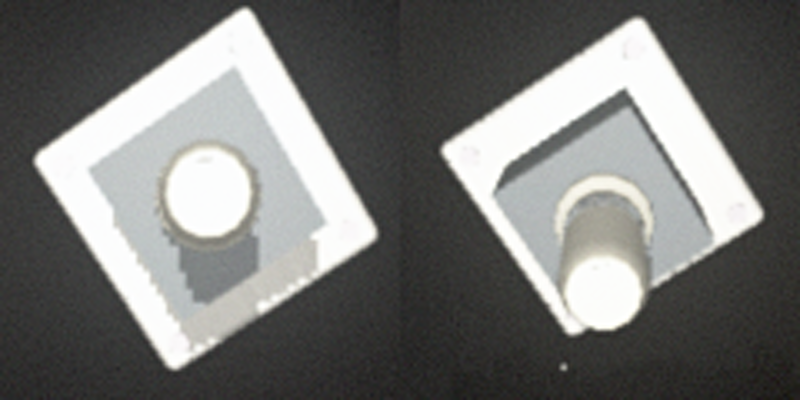

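```bash
cat > w.py <<'E'
from h import *
W4=cam("wrist",dict(position=[0.4502,0.2385,0.2385],tool_rot=[-3.1407,.0019,1.5700]))
W5=cam("wrist",dict(position=[0.4514,0.3176,0.2386],tool_rot=[-3.1414,.0021,1.5675]))
W3=cam("wrist",dict(position=[0.5817,0.1483,0.2234],tool_rot=[3.1342,-.0071,1.5780]))
S=cam("scene");D=cam("side")
f=lambda p:(110+p[0]/3.75,170+p[1]/3.75); g=lambda p:(160+p[0]/4.4,140+p[1]/4.4)
E
python3 - <<'E'
from w import *
print("top",tri([(W4,(277.4,96.4)),(W5,(275,203))]), "collar",tri([(W4,(277.4,98.8)),(W5,(276.5,181.5))]))
print([onz(W4,(277.4,98.8),.066),onz(W5,(276.5,181.5),.066),onz(W4,(277.4,96.4),.136),onz(W5,(275,203),.136)])
p4=[(215+x/3.333,40+y/3.333) for x,y in [(247,8),(378,236),(172,370),(35,158)]]
p5=[(215+(x-400)/3.333,115+y/3.333) for x,y in [(640,17),(764,214),(572,335),(441,150)]]
for a,b in zip(p4,p5): print(tri([(W4,a),(W5,b)])[0].round(4))
for W,p in ((W4,p4),(W5,p5)): print(np.mean([onz(W,q,.008) for q in p],0))
print("spot 2view",tri([(S,f((579,149))),(D,g((567,330)))]),"3view",tri([(S,f((579,149))),(D,g((567,330))),(W3,(303,301.5))]),onz(W3,(303,301.5),.073))
E
```

```text
top (array([0.45203581, 0.31823801, 0.14010711]), [np.float64(0.3), np.float64(0.3)]) collar (array([0.45288401, 0.31703689, 0.06442175]), [np.float64(0.2), np.float64(0.2)])
[array([0.45263902, 0.31703055, 0.066     ]), array([0.45311902, 0.31741918, 0.066     ]), array([0.45232663, 0.31828203, 0.136     ]), array([0.45175022, 0.31694935, 0.136     ])]
[0.4652 0.3736 0.0062]
[0.5104 0.3045 0.0022]
[0.4407 0.26   0.0066]
[0.3965 0.3291 0.0084]
[0.45290338 0.31685187 0.008     ]
[0.45300225 0.3173009  0.008     ]
spot 2view (array([0.60771324, 0.02115492, 0.07214011]), [np.float64(2.2), np.float64(2.2)]) 3view (array([0.61096956, 0.02251103, 0.07023563]), [np.float64(4.0), np.float64(2.3), np.float64(3.1)]) [0.61325473 0.02615262 0.073     ]
```

```bash
python3 -m jog '[[8.5,0.1,0,-4,0,0,0],[8.5,0.1,0,-8,0,0,0],[8.5,0.1,0,-12,0,0,0],[8.5,0.1,0,-14.5,0,0,0],[8.5,0.1,0,-15.7,0,0,0],[8.5,0.1,0,-15.7,0,0,0],[8.5,0.1,0,-15.7,0,0,0],[4,0.1,0,-15.7,0,0,0],[1,0.1,0,-15.7,0,0,0],[1,0.1,0,-15.7,0,0,0],[1,0.1,0,-15.7,0,0,0],[1,0.1,0,-15.7,0,0,0],[1,0.1,0,-15.7,0,0,0]]' 40
python3 - <<'E'
from h import *
s=sense();print(s["position"].tolist(),s["opening"]*85.4)
for n in ["scene","side","wrist"]: cv2.imwrite(f"pics/{n}6.png",snapshot(n)[:,:,::-1])
a=cv2.imread("pics/side6.png")[140:260,160:340]; cv2.imwrite("pics/c7.png",cv2.resize(a,(792,528),interpolation=cv2.INTER_CUBIC))
E
```

```text
clock: 6.37
position: [0.4511, 0.3203, 0.0831]
tool_rot: [3.141, -0.001, 1.571]
wrist_force: [-0.5, -0.6, 5.8]
opening: 0.256
[0.45113891259311273, 0.3202798049875157, 0.08308144802105918] 21.89771094672461
```

View pics/c7.png

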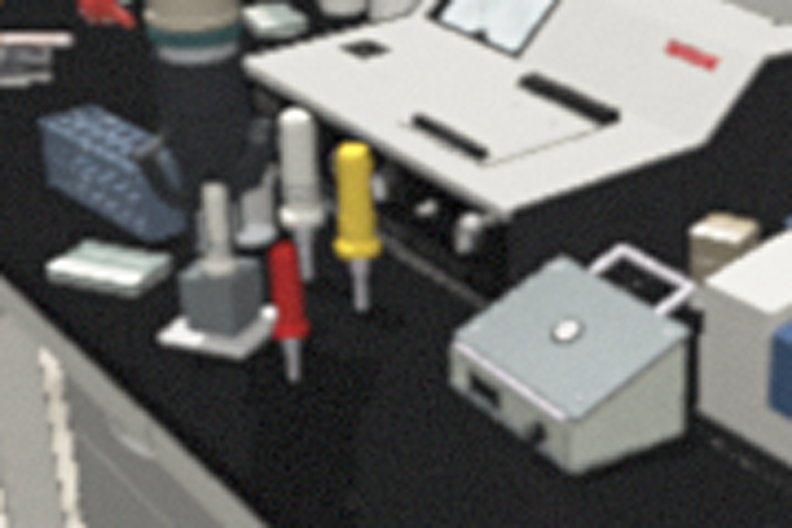

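View pics/wrist6.png

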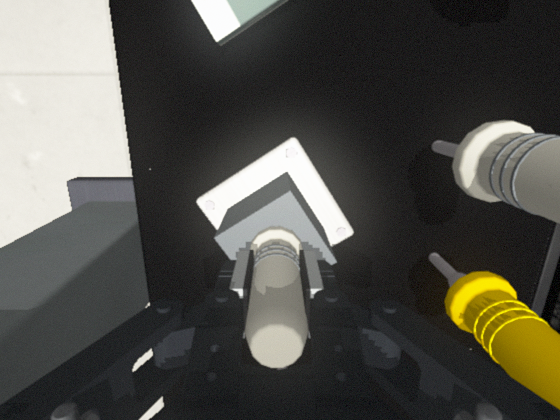

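```bash
python3 -m jog '[[1,0,0,1,0,0,0],[1,0,0,3,0,0,0],[1,0,0,6,0,0,0],[1,0,0,9,0,0,0],[1,0,0,12,0,0,0],[1,0,0,15,0,0,0],[1,0,0,15,0,0,0],[1,0,0,15,0,0,0]]'
python3 -m jog '[[1,0,0,0,0,0,0],[1,1,-2.5,0,0,0,0],[1,2,-5.5,0,0,0,0],[1,3,-9,0,0,0,0],[1,4.5,-12.5,0,0,-3,0],[1,6,-16,0,0,-6,0],[1,7.5,-19.5,0,0,-10,0],[1,9,-23,0,0,-14,0],[1,10.5,-26.5,-1,0,-18,0],[1,11.6,-29,-3,0,-22,0],[1,11.6,-29.8,-5,0,-22,0],[1,11.6,-29.8,-6,0,-22,0],[1,11.6,-29.8,-6,0,-22,0],[1,11.6,-29.8,-6,0,-22,0],[1,11.6,-29.8,-6,0,-22,0],[1,11.6,-29.8,-6,0,-22,0]]'
python3 - <<'E'
from h import *
s=sense();print(s["position"].tolist(),s["tool_rot"].tolist(),s["opening"]*85.4,s["qpos"].round(2))
print(Ro.from_euler('xyz',s["tool_rot"]).as_matrix()[:,2])
for n in ["scene","side","wrist"]: cv2.imwrite(f"pics/{n}7.png",snapshot(n)[:,:,::-1])
a=cv2.imread("pics/side7.png")[170:260,240:360]; cv2.imwrite("pics/c8.png",cv2.resize(a,(800,600),interpolation=cv2.INTER_CUBIC))
a=cv2.imread("pics/scene7.png")[150:255,200:340]; cv2.imwrite("pics/c9.png",cv2.resize(a,(800,600),interpolation=cv2.INTER_CUBIC))
E
```

```text
clock: 7.18
position: [0.4518, 0.3206, 0.2344]
tool_rot: [3.138, -0.003, 1.571]
wrist_force: [-0.1, -0.3, -1.5]
opening: 0.256
clock: 8.52
position: [0.5646, 0.0211, 0.1693]
tool_rot: [2.764, -0.001, 1.57]
wrist_force: [-0.6, -0.0, -2.2]
opening: 0.257
[0.5646096547201537, 0.021068620790568662, 0.16928248193981593] [2.763861819027799, -0.000651406579099012, 1.5701825834397098] 21.965427123591837 [ 0.13  0.49 -0.34  2.17  1.06  0.24 -1.15]
[ 3.68812525e-01  3.79128778e-04 -9.29503727e-01]
```

View pics/c8.png

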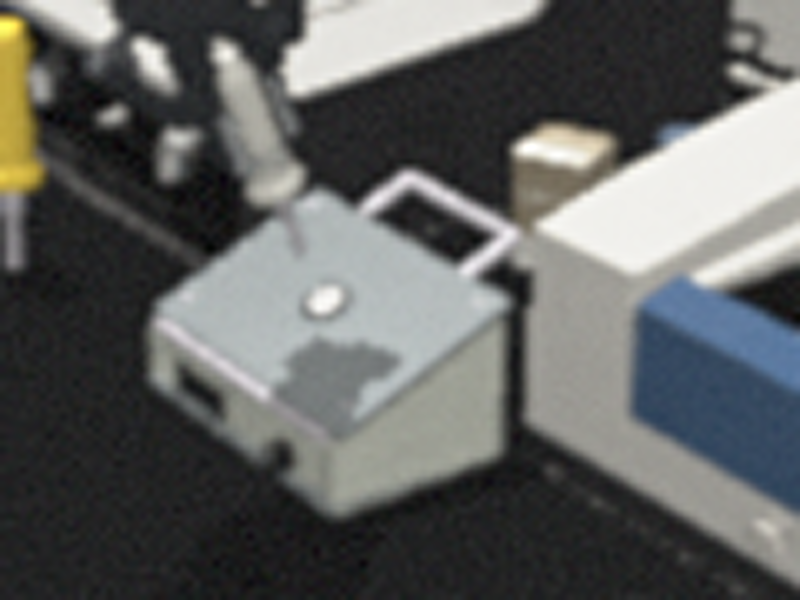

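View pics/c9.png

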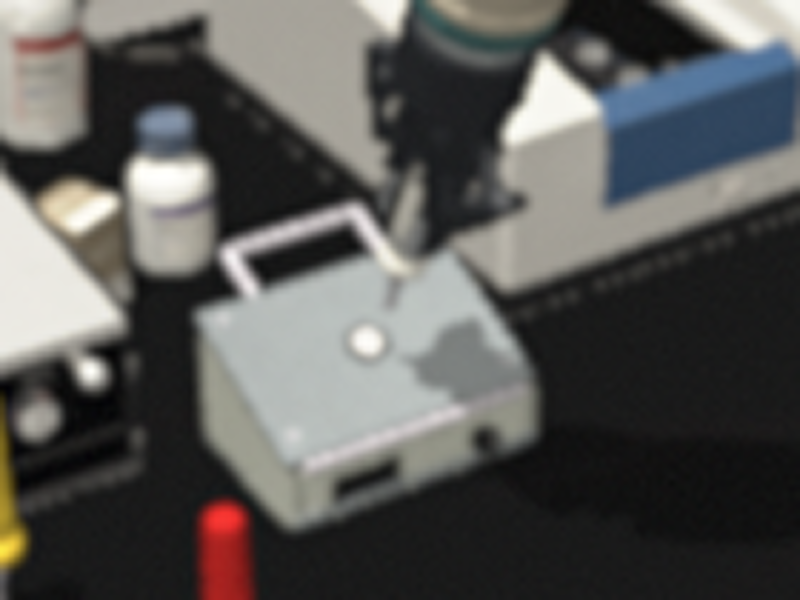

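View pics/wrist7.png

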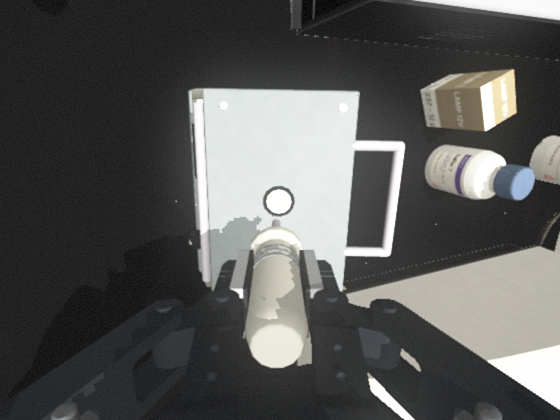

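```bash
cat > w7.py <<'E'
from h import *
W=cam("wrist",dict(position=[0.5646096547201537, 0.021068620790568662, 0.16928248193981593],tool_rot=[2.763861819027799, -0.000651406579099012, 1.5701825834397098]))
S=cam("scene");D=cam("side")
g=lambda x,y:(240+x/6.667,170+y/6.667); f=lambda x,y:(200+x/5.714,150+y/5.714)
E
python3 - <<'E'
from w7 import *
for n,a,b,c in [("tip",(389,307),(300,255),(277,221)),("pad",(367,341),(326,300),(278.5,201.5))]:
    print(n,tri([(S,f(*a)),(D,g(*b))]),tri([(S,f(*a)),(D,g(*b)),(W,c)])); 
print(tri([(S,f(398,265)),(D,g(275,188))]))
# wrist pad with W4-like other view: plane intersection z=.073
print(onz(W,(278.5,201.5),.073))
n=np.array([-.3688,0,.9295]); print("tip pred",np.array([.5646,.0211,.1693])-.0681*n)
for q in [(198,92),(357,92),(205,290),(223,104),(343,107),(355,146),(345,252),(403,143),(391,255)]: print(q,onz(W,q,.09).round(4))
E
python3 - <<'E'
import cv2
a=cv2.imread("pics/wrist7.png")[80:290,180:420]; cv2.imwrite("pics/c10.png",cv2.resize(a,(686,600),interpolation=cv2.INTER_CUBIC))
E
```

```text
tip (array([0.58905559, 0.01785953, 0.10530961]), [np.float64(1.7), np.float64(1.7)]) (array([0.59043113, 0.01802413, 0.10512195]), [np.float64(2.5), np.float64(1.2), np.float64(1.7)])
pad (array([0.60819744, 0.02147259, 0.07202713]), [np.float64(2.0), np.float64(2.0)]) (array([0.60752914, 0.02125535, 0.07218385]), [np.float64(1.8), np.float64(2.3), np.float64(0.8)])
(array([0.57511163, 0.02094218, 0.14428686]), [np.float64(3.0), np.float64(3.0)])
[0.60641047 0.02137834 0.073     ]
tip pred [0.58971528 0.0211     0.10600105]
(198, 92) [0.5461 0.1032 0.09  ]
(357, 92) [0.6617 0.1043 0.09  ]
(205, 290) [ 0.5413 -0.0344  0.09  ]
(223, 104) [0.5613 0.0961 0.09  ]
(343, 107) [0.6504 0.0938 0.09  ]
(355, 146) [0.6634 0.0648 0.09  ]
(345, 252) [ 0.6611 -0.0252  0.09  ]
(403, 143) [0.7105 0.065  0.09  ]
(391, 255) [ 0.7118 -0.0374  0.09  ]
```

View pics/c10.png

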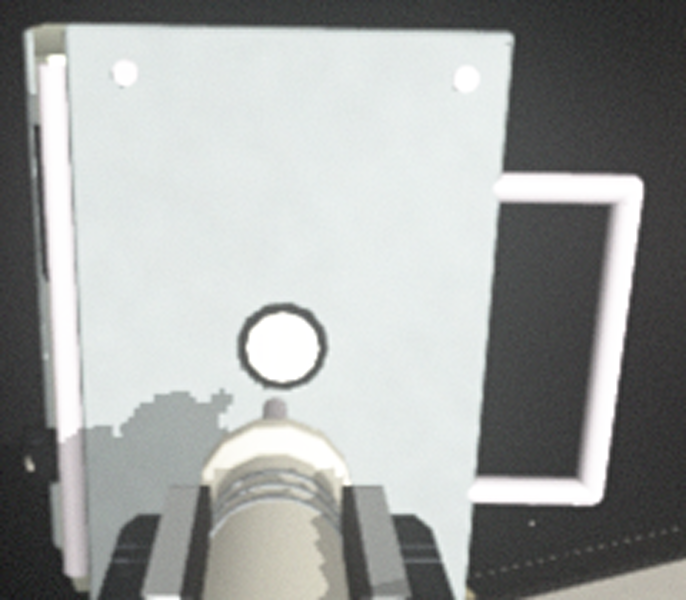

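```bash
python3 -m jog '[[1,0.3,0.15,0.1,0,0,0],[1,0.7,0.15,-0.7,0,0,0],[1,1.1,0.15,-1.7,0,0,0],[1,1.46,0.15,-2.64,0,0,0],[1,1.46,0.15,-2.64,0,0,0],[1,1.46,0.15,-2.64,0,0,0],[1,1.46,0.15,-2.64,0,0,0]]'
python3 - <<'E'
from h import *
s=sense();print(s["position"].tolist(),s["tool_rot"].tolist(),s["wrist_force"],s["qpos"].round(3))
for n in ["scene","side","wrist"]: cv2.imwrite(f"pics/{n}8.png",snapshot(n)[:,:,::-1])
a=cv2.imread("pics/side8.png")[170:245,250:350]; cv2.imwrite("pics/c11.png",cv2.resize(a,(800,600),interpolation=cv2.INTER_CUBIC))
a=cv2.imread("pics/scene8.png")[165:240,220:320]; cv2.imwrite("pics/c12.png",cv2.resize(a,(800,600),interpolation=cv2.INTER_CUBIC))
a=cv2.imread("pics/wrist8.png")[130:280,180:380]; cv2.imwrite("pics/c13.png",cv2.resize(a,(800,600),interpolation=cv2.INTER_CUBIC))
E
```

```text
clock: 9.25
position: [0.5818, 0.024, 0.1464]
tool_rot: [2.757, 0.0, 1.571]
wrist_force: [-0.4, 0.5, -0.3]
opening: 0.257
[0.5817772482654812, 0.023969274218491637, 0.14643628494272867] [2.7570926581690576, 1.3962538155221083e-05, 1.571276735851447] [-0.38648294  0.50448279 -0.33105342] [ 0.133  0.557 -0.353  2.154  1.293  0.243 -1.373]
```

View pics/c11.png

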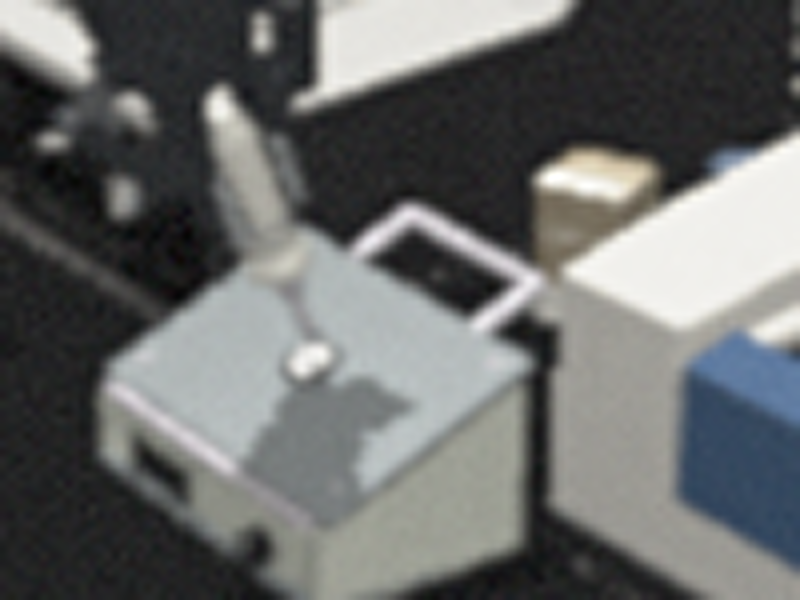

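View pics/c12.png

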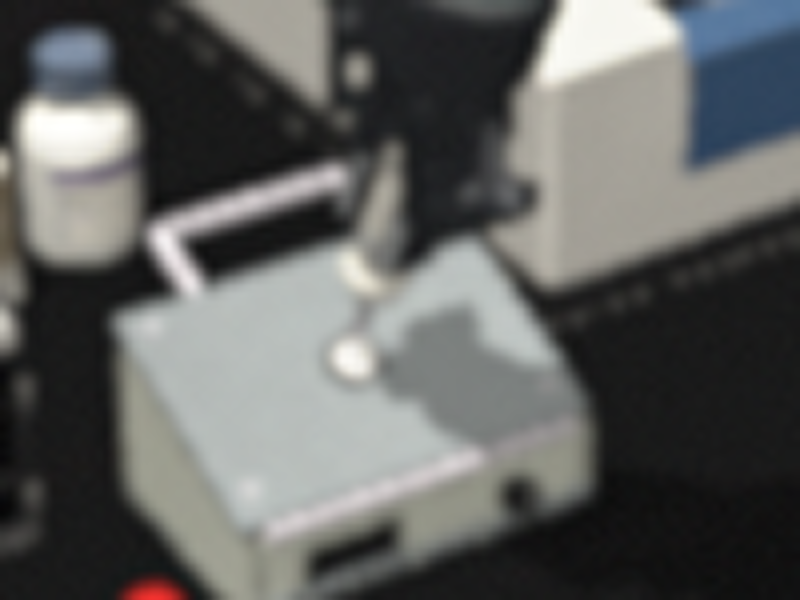

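View pics/c13.png

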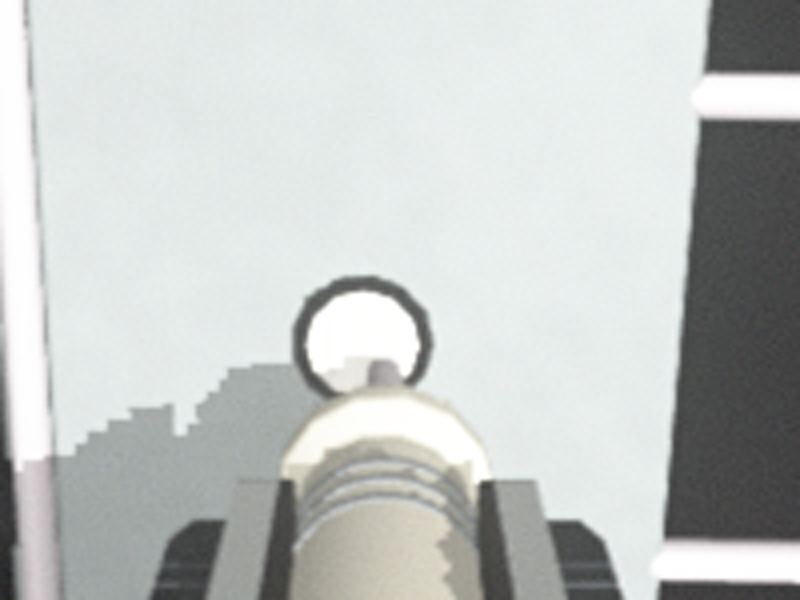

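Run:
```python
from h import *
p=np.array([0.5817772482654812, 0.023969274218491637, 0.14643628494272867]);r=[2.7570926581690576,0,1.571276735851447]
W=cam("wrist",dict(position=p,tool_rot=r));S=cam("scene");D=cam("side")
g=lambda x,y:(250+x/8,170+y/8); f=lambda x,y:(220+x/8,165+y/8);h=lambda x,y:(180+x/4,130+y/4)
tip=tri([(S,f(362,327)),(D,g(311,343)),(W,h(384,365))]);pad=tri([(S,f(352,358)),(D,g(312,362)),(W,h(363,340))])
print(tip,pad)
R=Ro.from_euler('xyz',r).as_matrix(); print("tool frame tip->pad mm (toolx=worldy, tooly=flapx, z=down)",1000*R.T@(pad[0]-tip[0]))
tp=p+R[:,2]*.068; print(tp, proj(W,tp),h(384,365))
# pad in wrist ray on plane at pad depth vs tool axis
for dz in (.072,.0745,.077):
    o,d=ray(W,h(363,340)); q=R.T@(o-p);v=R.T@d; print(dz,1000*(q+v*(dz-q[2])/v[2]))
for dz in (.066,.068,.070):
    o,d=ray(W,h(384,366)); q=R.T@(o-p);v=R.T@d; print(dz,1000*(q+v*(dz-q[2])/v[2]))
```

```text
(array([0.60780608, 0.01906094, 0.08363181]), [np.float64(2.2), np.float64(0.4), np.float64(2.2)]) (array([0.6092536 , 0.02166401, 0.07100003]), [np.float64(1.8), np.float64(1.6), np.float64(0.3)])
tool frame tip->pad mm (toolx=worldy, tooly=flapx, z=down) [ 2.60238291 -3.39513457 12.25292245]
[0.60728375 0.02398153 0.08340123] [274.12187324 217.57415195] (276.0, 221.25)
0.072 [ 0.47090803 -2.38713617 72.        ]
0.0745 [-0.41408415 -2.42636488 74.5       ]
0.077 [-1.29907632 -2.46559358 77.        ]
0.066 [-2.14373283  1.2982633  66.        ]
0.068 [-2.89712154  1.30128373 68.        ]
0.07 [-3.65051025  1.30430417 70.        ]
```

```bash
python3 -m jog '[[1,-0.3,0.15,-0.1,0,0,0],[1,-0.2,0.15,-0.5,0,0,0],[1,-0.02,0.15,-0.87,0,0,0],[1,-0.02,0.15,-0.87,0,0,0],[1,-0.02,0.15,-0.87,0,0,0],[1,-0.02,0.15,-0.87,0,0,0]]'
cat > look.py <<'E'
from h import *
import sys
k=sys.argv[1]
s=sense();print(s["position"].tolist(),s["tool_rot"].tolist(),s["wrist_force"],s["qpos"].round(3))
A=snapshot("side")[170:245,250:350];B=snapshot("scene")[165:240,220:320];C=snapshot("wrist")[130:280,180:380]
z=lambda a:cv2.resize(a,(400,300),interpolation=cv2.INTER_CUBIC)
o=np.vstack([np.hstack([z(A),z(B)]),np.hstack([z(C),z(C)*0])]);cv2.imwrite(f"pics/m{k}.png",o[:,:,::-1])
F=np.array([sense()["wrist_force"]]);print(F)
E
python3 look.py 1
```

```text
clock: 9.9
position: [0.5815, 0.0251, 0.1376]
tool_rot: [2.757, -0.0, 1.571]
wrist_force: [0.1, -0.8, -1.5]
opening: 0.256
[0.5815020087000758, 0.02506672165883375, 0.13758991494300904] [2.7571415512400876, -7.086184254156969e-05, 1.5707874362466305] [ 0.07513709 -0.80673775 -1.52787712] [ 0.129  0.575 -0.353  2.161  1.394  0.243 -1.475]
[[ 0.36303371  0.33888023 -0.79461586]]
```

View pics/m1.png

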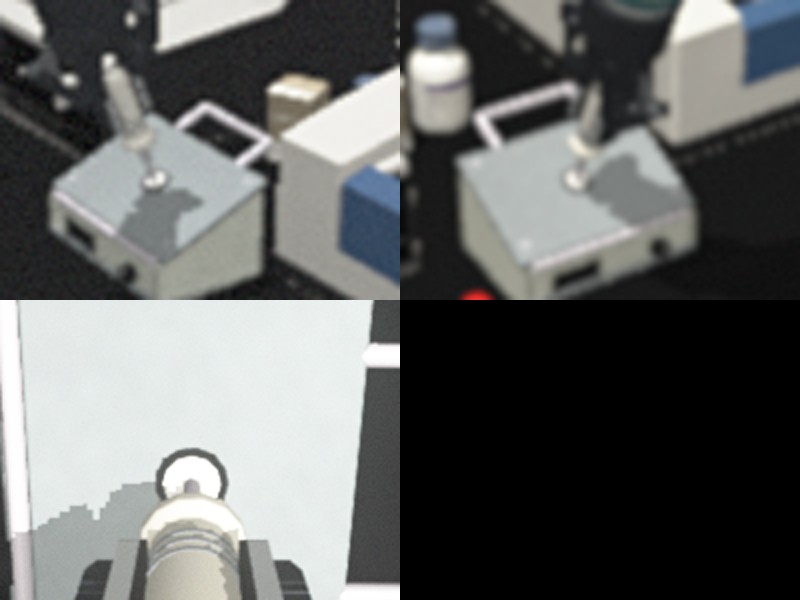

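```bash
for i in 1 2 3 4; do python3 -m jog '[[1,0.075,0,-0.185,0,0,0],[1,0.075,0,-0.185,0,0,0],[1,0.075,0,-0.185,0,0,0]]' | grep -E "pos|force"; done; python3 look.py 2; for i in 1 2 3 4; do python3 -m jog '[[1,0,0,0,0,0,0]]' | grep force; done
```

```text
position: [0.5824, 0.025, 0.1355]
wrist_force: [-0.5, 0.4, 1.1]
position: [0.5831, 0.0251, 0.1336]
wrist_force: [0.3, -0.7, 1.3]
position: [0.5838, 0.0251, 0.1317]
wrist_force: [-0.3, 0.5, 1.9]
position: [0.5845, 0.0251, 0.1298]
wrist_force: [-0.6, -0.3, 2.9]
[0.5845374062426236, 0.025073584693713947, 0.12983561658624365] [2.757445402877842, -6.157789497995836e-05, 1.570893316106817] [-0.55914702 -0.27711252  2.88083895] [ 0.127  0.593 -0.35   2.159  1.457  0.242 -1.535]
[[-0.57372942 -0.22022013  3.08355294]]
wrist_force: [-0.8, 0.0, 2.1]
wrist_force: [-0.8, -0.6, 2.8]
wrist_force: [-0.4, -0.1, 2.5]
wrist_force: [-0.5, 0.0, 2.3]
```

View pics/m2.png

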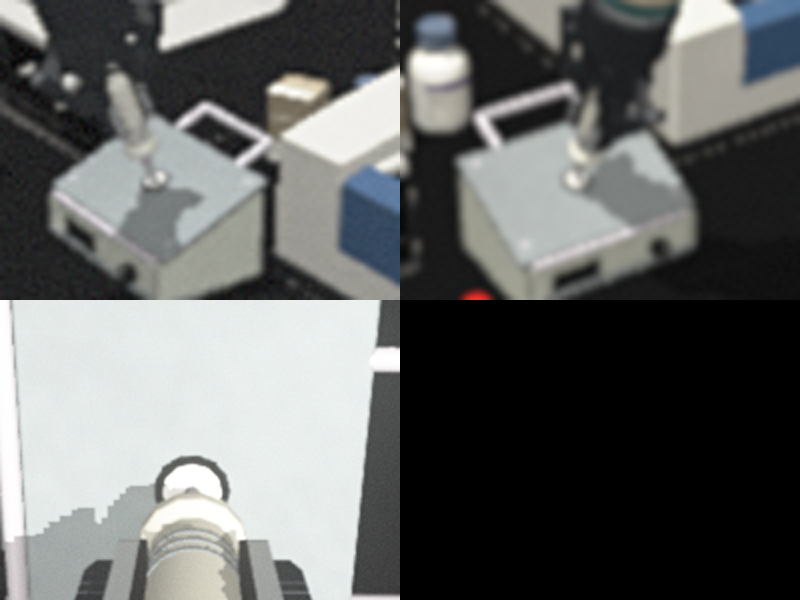

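Run:
```python
from h import *
s=sense();p=s["position"];R=Ro.from_euler('xyz',s["tool_rot"]).as_matrix();W=cam("wrist",s);S=cam("scene");D=cam("side")
for dz in (.058,.060,.062,.064):
    o,d=ray(W,(180+192/2,130+187/2)); q=R.T@(o-p);v=R.T@d; print(dz,1000*(q+v*(dz-q[2])/v[2]))
pad=np.array([.6075,.0215,.0722]); print(1000*R.T@(pad-p))
print("square err rad vs 22deg:",np.arccos(np.clip(R[:,2]@[np.sin(np.radians(22)),0,-np.cos(np.radians(22))],-1,1)))
for n in ("scene","side"): cv2.imwrite(f"pics/{n}9.png",snapshot(n)[:,:,::-1])
```

```text
0.058 [-0.54488488  1.28711409 58.        ]
0.06 [-1.31236443  1.29014494 60.        ]
0.062 [-2.07984397  1.2931758  62.        ]
0.064 [-2.84732352  1.29620665 64.        ]
[-3.53935633 -0.25484783 62.09849382]
square err rad vs 22deg: 0.00014690316710186589
```

View pics/side9.png

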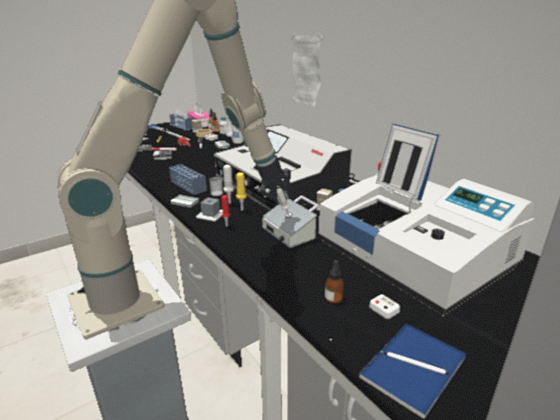

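View pics/scene9.png

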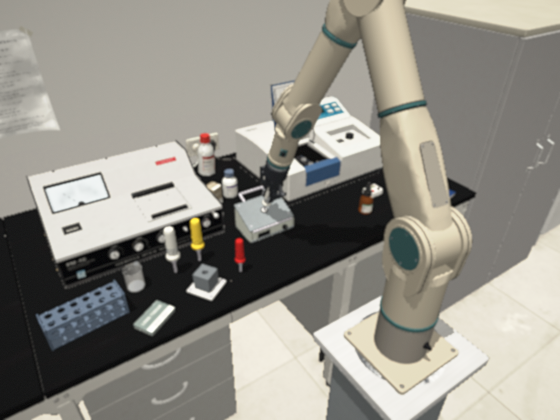

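```bash
python3 -c "
from station import *
s=sense();print(s['wrist_force'],s['joint_vel'].round(4));print(job_done())"
```

```text
[-0.89891855 -0.41107822  2.1546966 ] [ 0.0016 -0.0004 -0.0005 -0.0004 -0.0006 -0.001  -0.0003]
the job is handed in; nothing more can be done
None
```

I pushed the flap shut with the closed fingers, lifted the probe out of its stand and handed the job in, after about 12 s, with the probe held on the pad. The hand-in gives no verdict, so whether it passed is unknown.

- **Flap:** it met a hard stop, 25 N for less than 1 mm of travel. It looked shut in all three views taken after the push, and in the last scene and side pictures. I did not measure its angle.
- **Square to the face:** the tool is within 0.001 rad of 22°, which only counts the arm's pose. A rough picture measurement, taken while hovering above the pad, put the probe itself a few degrees off sideways. That is about the size of the measuring error and under the 0.17 rad allowed.
- **Centring:** in the last wrist picture the tip is about 1–2 mm from the pad centre, against 9 mm allowed.
- **Pressing:** the wrist force changed by about 3.6 N on contact, which implies the spring tip is in by about 8 mm. The pad's measured position implies about 6 mm. Both are near the half-way mark of 7 mm; force readings scatter by about 1 N.
- **Grip and arm:** the fingers held the probe at a steady opening of about 22 mm, and the arm was still at hand-in.
- **Bystanders:** I saw none move in the last scene and side pictures, but checked this only by eye.

One joint (the sixth) ended at 0.242 rad, close to its 0.23 limit but inside it. My first sideways correction over the pad overshot by about 3.5 mm. I corrected that from the wrist view before touching down.

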